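# Load and lock the drilling template

## Task

Hang the drilling template on the two pins of the drill fixture: line up both holes, lower it gently and let it down flat onto its seats. Then push the clamp slide over the template's edge until the sprung pawl clicks in behind the slide's tooth. Leave the other things on the bench where they are.

Things in the scene. Friction and masses are not known exactly. Their poses are not given: they have to be found in the camera images.
- fixture: Fixed drill fixture: dark steel base 210 (x) x 290 (y) x 20 mm. Origin: centre of its underside; z up. Two upright steel pins at x = -65 and +65, y = +80 mm: 14 mm diameter up to 56 mm above the bench, then tapering to 5 mm at the tip, 68 mm above it. The clamp slide runs on the -y half, along x = 0; the sprung pawl is on its +x side, the workpiece between the pins.
- seat (a point): Point on the fixture midway between the pins, 36 mm above the bench, where the template's origin lies when home (on the pins' round shoulders and the workpiece). Its x axis runs through both pins, its y axis is the slide's push direction, z up.
- template: Loose drilling template: aluminium plate 180 (x) x 110 (y) x 8 mm, about 0.5 kg, flat on the bench. Origin: centre of its underside; z up. Through holes of 17 mm diameter at x = -65 and +65 mm, y = 0. Bridge handle on its centre: bar 84 mm long in x, 16 mm wide in y, 40 to 54 mm above the underside; clear span between its legs 60 mm. The same when turned half round.
- push_face (a point): Clamp slide: centre of the rear (-y) face of its upright push plate, 75 mm above the bench; axes as the fixture's; push along +y. The push plate is 60 mm wide (x), 12 thick, 55 to 87 mm above the bench; below it the slide's end is flush, 44 mm wide. The tongue reaches 93 mm ahead of this face, 47 to 57 mm above the bench, so 3 mm clear over a template that lies flat.
- slide (a joint): Travel of the clamp slide towards the pins, m: 0 fully back, 0.068 end stop; starts between 0 and 0.015. Needs about 3 N, and up to about 8 N while its side tooth pushes the pawl aside (beyond about 0.02). Past about 0.062 the pawl springs in behind the tooth and blocks the return. It stays where it is left.
- pawl (a joint): Turn of the sprung pawl, rad: 0 at rest (swung in towards the slide), growing to about 0.23 while the slide's tooth pushes it aside; it springs back to 0 when the tooth has passed.
- chuck: Bystander: loose steel drill chuck standing on the bench, 54 mm diameter, 88 mm high. Origin: centre of its underside.
- oil: Bystander: closed white oil bottle, 54 mm diameter, 115 mm high. Origin: centre of its underside.
- wrench: Bystander: steel wrench 190 mm long lying on the bench. Origin: middle of its underside; x along its length.
There are look-alikes about, which are no part of the job. Of the things shaped like the template, the aluminium one is meant.

How it is judged:
On the way, in this order (a step that is already met when the one before it is completed fails the run):
1. the template lies flat on its seats with both pins through its holes, and at rest (distance between template and seat below 0.004 m and angle between the x axis of template and the x axis of seat, either way round below 0.04 rad and angle between template's own z axis and vertical below 0.03 rad and linear speed of template below 0.03 m/s), for 0.2 s.
2. the slide is past the pawl and the pawl has dropped in behind its tooth (value of joint slide above 0.057 m and value of joint pawl below 0.05 rad), for 0.2 s.
At the end, for the whole second after the job is handed in: The template lies on both pins, its origin within 4 mm of the seat point, turned less than 0.04 rad and tilted less than 0.03 rad, at rest; the slide stands beyond 0.057 m with the pawl back at rest (below 0.05 rad) behind its tooth (all of step 2 and distance between template and seat below 0.004 m and angle between the x axis of template and the x axis of seat, either way round below 0.04 rad and angle between template's own z axis and vertical below 0.03 rad and linear speed of template below 0.02 m/s); the robot touches nothing.
It fails at once if the template is dropped or slammed onto the pins (faster than 0.45 m/s within 30 mm above its seat) (horizontal distance between template and seat below 0.03 m and z of template in the frame of seat below 0.03 m and linear speed of template above 0.45 m/s).
It fails at once if a bystander is moved by more than 20 mm (distance of any of chuck, oil, wrench from where it was at the start of the episode above 0.02 m).
It also fails if it takes over 54 s, if anything falls off the work surface, if the arm or the gripper's body presses on something with over 40 N, if the wrist force passes 120 N, or if a joint passes its speed limit or range.

## Robot

A 6-joint arm with a two-finger parallel gripper is mounted at the origin on the work surface. World frame = base frame: x ahead of the robot, y to its left, z up, the work surface at z = 0. Lengths are in m, angles in rad, forces in N, time in s.
With the tool pointing down it reaches from about 0.4 to 0.825 m from the base axis. Payload 7 kg.
Tool frame: the origin (TCP) lies at the very end of the fingers, on their centre line; the grasp point (between the pads) lies 19 mm behind it; x points along the fingers, y is the direction in which the jaws open and shut, and the axes are right-handed (so a half turn about x gives the same grasp; the last joint's range is limited). The gripper opens to 88 mm and grips with 3 to 60 N. Pads are 19 mm wide; open, the fingers measure 130 mm over their backs; the gripper's body (78 mm by 193 mm) begins 47 mm behind the grasp point.
Start: joints at [1.439, 0.359, 0.012, 0, -1.224, -0.288], TCP at [0.275, 0.616, 0.227] pointing down, gripper open.
Joint ranges: [-3.07, 3.07], [-1.43, 2.12], [-1.02, 1.25], [-3.03, 1.67], [-3.05, -0], [-3.03, 3.03]. Speed limits (rad/s): [2.39, 2.39, 3.01, 3.14, 3.14, 3.14].

## Interface

Orientations are given as a unit quaternion [w, x, y, z].
In Python, from bench import * gives the robot as it stands.
- The arm moves only by the shell command python3 -m crank 'ROWS' [FORCE]. ROWS is a JSON object of lists of equal length, an entry for each row: "turn": the turn, a rotation vector about the tool's x, y, z in rad, a list of three; "linear": the shift along the tool's x, y, z in cm, a list of three; "grip": the finger opening in cm, from 0 to 8.76. A call has 1 to 8 rows; each row is the pose to reach, as a shift and turn from the pose commanded when the call began, along the tool's axes at that moment; what a row does not reach only later rows make up. A row lasts 1/12 s, in which the tool goes at most 41.7 mm and 7.16 degrees, less where a joint would pass 70% of its speed; a pose out of reach is approached as far as the arm can. A call with a gripper value outside its range is refused whole. The fingers move at their own pace and stop on an object; FORCE is the grip in N (left out, the last holds). Time passes only in rows, so rows that repeat a pose let the fingers close. It gives the time, the measured TCP pose, the force and the opening at its end, in the units of the state.
- state(): the state, without advancing time (a new reading comes with each control period).
- get_image(name): name is "scene" or "side" or "wrist"; returns a dict with "img" (384x512x3 uint8, red, green, blue), "fx", "fy", "cx", "cy" (pixels), "origin" and "rotation" of the camera in the world. Camera axes: x right, y down, z forward; pixel columns grow to the right and rows downward; lengths in m; the calibration is good to about 2 mm. The wrist camera is an equidistant fisheye: a pixel r from the principal point sees the ray r / f radians off the axis. A picture is of the moment at which its call begins. There is no depth.
- finish_job(): hands the job in, once; it reports no verdict.
Trained networks look in a picture, given as the dict that the camera call returned (one of the last four; its "shot" number tells which), for a name from the list of things; names that differ only in an ending like _2 or _b are one class to them, and where a whole thing is asked for, a point or a joint stands for the part that bears it (a point fixed in the world has none). Each returns a list of dicts, best first, with "p" (0 to 1); they miss things now and then, are a little off and sometimes report something else, mostly with a low value. They report only what shows in the picture. A call takes as long as a camera call. They do not tell look-alikes from the thing itself.
- boxes_of(name, picture): "centre" ([x, y, z] in m, in world coordinates, good to about 4 mm: the middle of the surface that is visible of it).
The state is a dict: "time_s": time; "joint_pos": joint angles; "qvel": joint speeds; "tau": joint torques, N m; "tcp_pos": TCP position; "ee_rot": TCP orientation; "force": force on the tool from outside, world axes, zero at the start; "wrist_torque": the same for the moment, N m; "opening": finger opening in m.
Only numpy, scipy, OpenCV 4.12 (cv2) and the standard library are available. Lean on these libraries where they do the work, as an engineer would, in place of code of your own. Each camera call takes 0.05 s, during which the arm holds its last target.

## Working session

There is one attempt and no reset: what is moved stays moved. The work goes in short steps, Python scripts to look and compute and a shell command to move; the robot and the scene stay as the last step left them, time stands still between calls to the robot, and variables do not carry over. Pictures are saved under pics/ and viewed, and the job is handed in when it is done.

```bash
ls; mkdir -p pics; python3 - <<'E'
from bench import *
import cv2
s=state(); print(s)
for n in ["scene","side","wrist"]:
    p=get_image(n)
    cv2.imwrite(f"pics/{n}0.png",p["img"][:,:,::-1])
    print(n,p["fx"],p["fy"],p["cx"],p["cy"],p["origin"],p["rotation"],p["shot"])
    if n!="wrist" or 1:
        for k in ["template","fixture","push_face","chuck","oil","wrench"]:
            try: print(k,[(round(d["p"],2),[round(float(v),3) for v in d["centre"]]) for d in boxes_of(k,p)])
            except Exception as e: print(k,e)
print(state()["time_s"])
E
```

```text
pics
{'time_s': 0.0, 'joint_pos': array([ 1.43910381e+00,  3.59378938e-01,  1.10649921e-02, -3.05100823e-04,
       -1.22408716e+00, -2.88103078e-01]), 'qvel': array([-0.00080183,  0.00082202,  0.00015913, -0.0009443 , -0.00027587,
       -0.00030515]), 'tau': array([ 2.21019204e-04, -5.82716596e+01,  2.93053347e+01,  6.99751407e+00,
        6.99750308e-03, -1.34531742e-04]), 'tcp_pos': array([0.27495289, 0.61594114, 0.22563861]), 'ee_rot': array([ 0.14679504, -0.69152268,  0.14794217,  0.69163625]), 'force': array([-0.36164806,  0.5199263 ,  0.8464287 ]), 'wrist_torque': array([ 0.04638392, -0.05955185, -0.04209806]), 'opening': 0.08791093963755364}
scene 380.1522029169375 380.1522029169375 264.5170247661326 193.65785688697852 [1.12824014 0.43136153 1.31385803] [-0.11434448  0.40277703  0.87544905 -0.24142279] 1
template [(0.97, [0.369, -0.578, 0.011]), (0.92, [0.587, -0.462, 0.011]), (0.66, [0.304, -0.221, 0.007])]
fixture [(0.97, [0.6, 0.172, 0.017]), (0.26, [0.745, -0.299, 0.074])]
push_face [(0.83, [0.588, 0.101, 0.054])]
chuck [(0.51, [0.802, -0.13, 0.082])]
oil [(0.33, [0.599, 0.168, 0.022])]
wrench [(0.76, [0.56, 0.51, 0.005]), (0.34, [0.802, -0.128, 0.084]), (0.3, [0.599, 0.165, 0.02])]
side 449.9742749017161 449.9742749017161 260.71838194797215 187.6977915052629 [-0.05254256 -1.09373747  1.12516946] [-0.40626949  0.87265242 -0.24891084  0.10708056] 2
template [(0.9, [0.291, -0.236, 0.011]), (0.88, [0.544, -0.269, 0.011]), (0.85, [0.356, -0.598, 0.007]), (0.68, [0.57, -0.48, 0.011])]
fixture [(0.74, [0.562, 0.121, 0.021])]
push_face [(0.85, [0.577, 0.058, 0.056])]
chuck [(0.77, [0.783, -0.152, 0.053])]
oil [(0.71, [0.72, -0.328, 0.066])]
wrench [(0.5, [0.784, -0.151, 0.051])]
wrist 297.3186396354542 297.3186396354542 260.13419986753865 190.48149256279245 [0.34825686 0.58523024 0.3832541 ] [-0.0812533  -0.53793295  0.8294561   0.1266042 ] 3
template []
fixture []
push_face []
chuck []
oil []
wrench []
1.05
```

View pics/scene0.png

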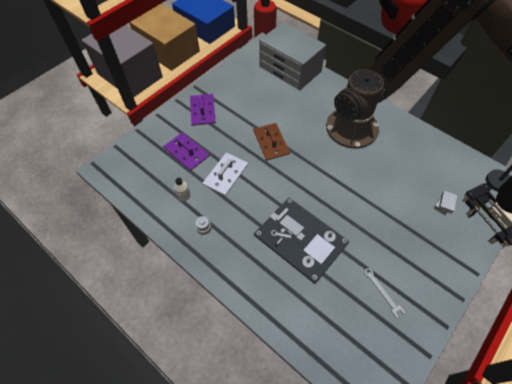

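View pics/side0.png

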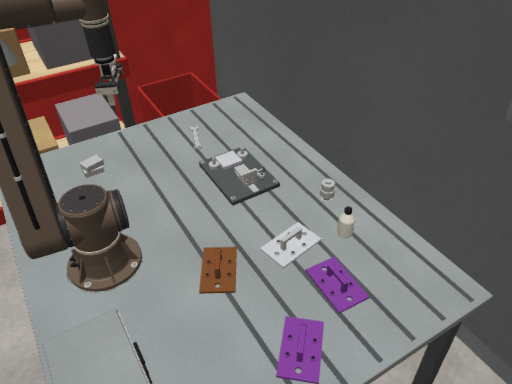

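View pics/wrist0.png

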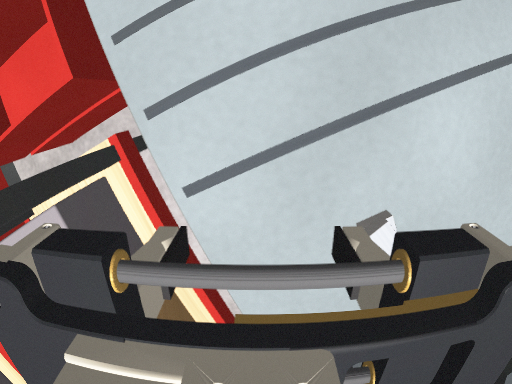

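```bash
cat > h.py <<'E'
import numpy as np, cv2, pickle
from scipy.spatial.transform import Rotation as R
def rot(q): return R.from_quat(np.roll(q,-1))
def proj(p,X):
    c=(np.atleast_2d(X)-p["origin"])@rot(p["rotation"]).as_matrix()
    if p.get("fish"):
        r=np.hypot(c[:,0],c[:,1]); th=np.arctan2(r,c[:,2]); k=np.where(r>0,th/r,0)
        return np.c_[p["fx"]*c[:,0]*k+p["cx"],p["fy"]*c[:,1]*k+p["cy"]]
    return np.c_[p["fx"]*c[:,0]/c[:,2]+p["cx"],p["fy"]*c[:,1]/c[:,2]+p["cy"]]
def back(p,uv,z):
    uv=np.atleast_2d(uv); a=(uv-[p["cx"],p["cy"]])/[p["fx"],p["fy"]]
    if p.get("fish"):
        r=np.hypot(a[:,0],a[:,1]); d=np.c_[a*(np.sin(r)/np.maximum(r,1e-9))[:,None],np.cos(r)]
    else: d=np.c_[a,np.ones(len(a))]
    d=d@rot(p["rotation"]).as_matrix().T
    return p["origin"]+d*((z-p["origin"][2])/d[:,2])[:,None]
def grab(n,tag):
    from bench import get_image
    p=get_image(n); p=dict(p); p["fish"]=n=="wrist"
    pickle.dump(p,open(f"pics/{tag}.pkl","wb")); cv2.imwrite(f"pics/{tag}.png",p["img"][:,:,::-1]); return p
def load(t): return pickle.load(open(f"pics/{t}.pkl","rb"))
def zoom(p,name,x0,y0,w,h,s):
    im=cv2.resize(p["img"][y0:y0+h,x0:x0+w,::-1],None,fx=s,fy=s,interpolation=cv2.INTER_CUBIC)
    for x in range(x0-x0%10+10,x0+w,10): cv2.putText(im,str(x),((x-x0)*s,8),0,.3,(0,0,255)); cv2.line(im,((x-x0)*s,10),((x-x0)*s,14),(0,0,255))
    for y in range(y0-y0%10+10,y0+h,10): cv2.putText(im,str(y),(0,(y-y0)*s+3),0,.3,(0,0,255)); cv2.line(im,(20,(y-y0)*s),(24,(y-y0)*s),(0,0,255))
    cv2.imwrite(f"pics/{name}.png",im)
E
python3 - <<'E'
from h import *
a=grab("scene","s1");b=grab("side","d1")
zoom(a,"s1t",195,145,60,55,10);zoom(a,"s1f",245,190,110,95,7)
zoom(b,"d1t",250,215,80,60,9);zoom(b,"d1f",190,140,95,65,8)
E
```

```text
(no output)
```

View pics/s1t.png

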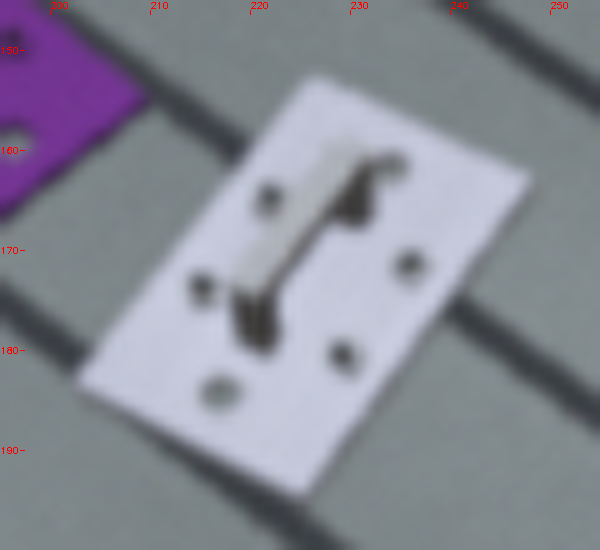

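View pics/d1t.png

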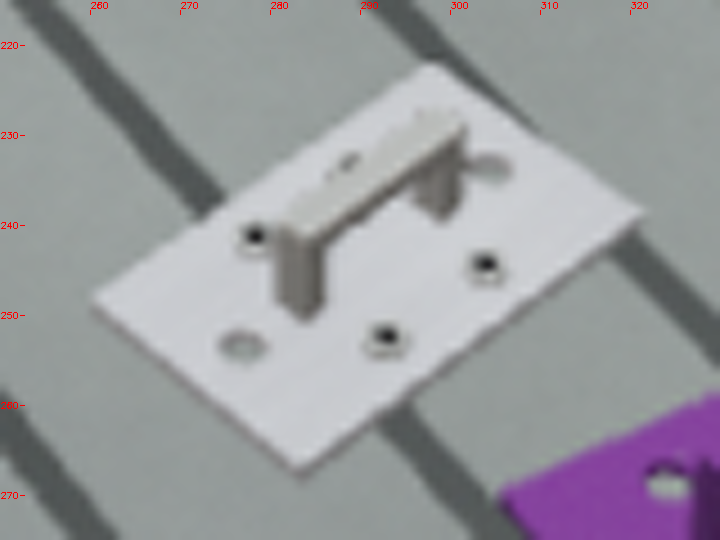

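View pics/s1f.png

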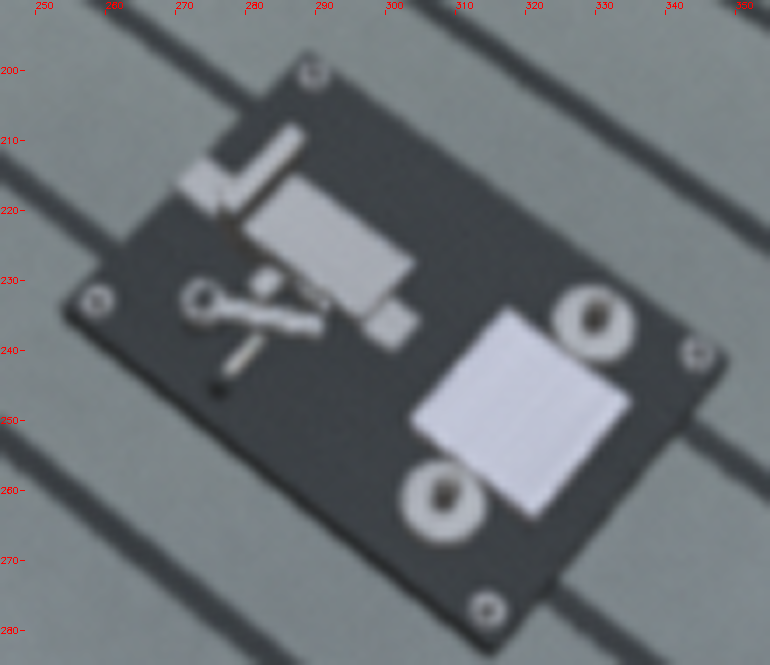

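View pics/d1f.png

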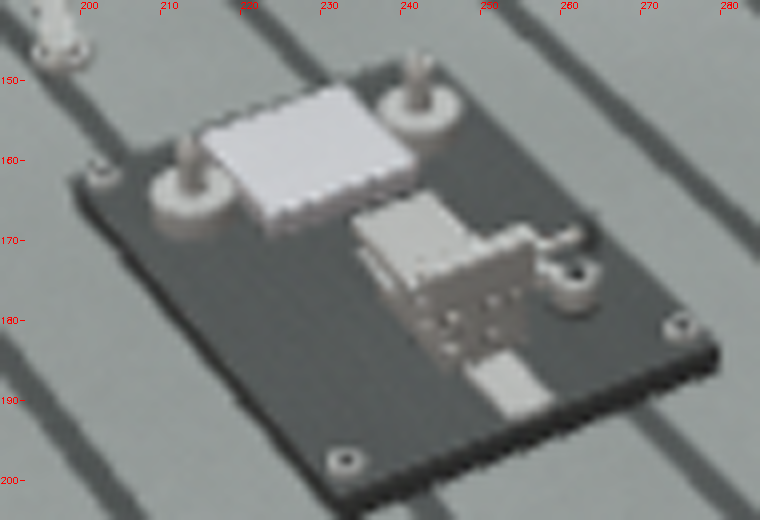

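```bash
cat > fit.py <<'E'
from h import *
from scipy.optimize import least_squares
a=load("s1");b=load("d1")
def W(q,pts,z):
    c,s=np.cos(q[2]),np.sin(q[2]); pts=np.asarray(pts,float)
    return np.c_[pts@np.array([[c,s],[-s,c]])+q[:2],np.broadcast_to(z,len(pts))]
# template
cor=[(-.09,.055),(.09,.055),(.09,-.055),(-.09,-.055)]
sc=np.array([(226.5,152.5),(248,162.6),(225.2,194.6),(202.8,182.9)])-0.5
sd=np.array([(298,221.9),(321.4,238.4),(283.6,267.2),(260.2,248)])-0.5
for nm,p,u in(("scene",a,sc),("side",b,sd)):
    w=back(p,u,.008); print(nm,w[:,:2].mean(0),[np.linalg.norm(w[i]-w[i-1]).round(3) for i in range(4)])
    L=(w[1]+w[0]-w[2]-w[3]) if np.linalg.norm(w[0]-w[1])<.15 else (w[1]+w[2]-w[0]-w[3]); print(" yaw",np.degrees(np.arctan2(L[1],L[0])))
# fixture
pins=[(-.065,.08),(.065,.08)]
ss=np.array([(329.9,236),(308.3,261.4)])-0.5; sp=np.array([(242.4,153.5),(214,163.8)])-.5
for nm,p,u in(("scene",a,ss),("side",b,sp)):
    w=back(p,u,.036); d=w[1]-w[0]; print(nm,w[:,:2],np.linalg.norm(d),"mid",w.mean(0)[:2],np.degrees(np.arctan2(d[1],d[0])))
    if nm=="scene":
        g=back(p,np.array([(289.9,200.6),(344.6,240.4),(314.5,277.2),(258.8,232.8)])-.5,.02); print(g[:,:2],g.mean(0))
E
python3 fit.py
```

```text
scene [ 0.55405865 -0.26273371] [np.float64(0.179), np.float64(0.107), np.float64(0.18), np.float64(0.109)]
 yaw -168.8862323876983
side [ 0.55530435 -0.25841424] [np.float64(0.18), np.float64(0.109), np.float64(0.181), np.float64(0.111)]
 yaw 11.165347510588182
scene [[0.52081501 0.23640909]
 [0.65138542 0.23565132]] 0.13057260938317122 mid [0.58610021 0.2360302 ] -0.33251480246098575
[[0.4912352  0.02577555]
 [0.49228059 0.28572487]
 [0.6779612  0.28513836]
 [0.6759664  0.02428535]] [0.58436085 0.15523103 0.02      ]
side [[0.65236694 0.24038809]
 [0.52169441 0.24079306]] 0.1306731534384674 mid [0.58703067 0.24059057] 179.8224313331237
```

```bash
cat >> h.py <<'E'
def go(pos,jaw,half=None):
    """print shift (cm) and turn (rad) to TCP pos, pointing down, jaw axis at world yaw jaw (deg)"""
    from bench import state
    s=state(); M=rot(s["ee_rot"]); best=None
    for j in (jaw,jaw+180):
        y=np.array([np.cos(np.radians(j)),np.sin(np.radians(j)),0]); x=np.array([0,0,-1.]); z=np.cross(x,y)
        T=R.from_matrix(np.c_[x,y,z]); v=(M.inv()*T).as_rotvec()
        print("jaw",j,"turn",v.round(4),"deg",np.degrees(np.linalg.norm(v)).round(1))
    print("linear cm",(M.inv().apply(np.asarray(pos)-s["tcp_pos"])*100).round(2),"tcp",s["tcp_pos"].round(4),"j6",s["joint_pos"].round(3),"t",s["time_s"],"F",s["force"].round(1),"open",s["opening"])
    print("tool axes\n",M.as_matrix().round(3))
E
python3 -c "
from h import *
go([.5547,-.2606,.15],101.14)"
```

```text
jaw 101.14 turn [ 2.5274 -0.      0.    ] deg 144.8
jaw 281.14 turn [-0.6142 -0.     -0.    ] deg 35.2
linear cm [  7.66  68.69 -61.27] tcp [0.2751 0.6164 0.2266] j6 [ 1.439  0.359  0.012  0.    -1.224 -0.288] t 1.15 F [-1.3  0.9 -0.3] open 0.08777998428326039
tool axes
 [[ 0.    -0.408 -0.913]
 [-0.    -0.913  0.408]
 [-1.     0.    -0.   ]]
```

```bash
python3 -m crank '{"linear":[[0,2.8,-2.5],[0,5.6,-5.0],[0,8.4,-7.5],[0,11.2,-10],[0,14,-12.5],[0,16.8,-15],[0,19.6,-17.5],[0,22.4,-20]],"turn":[[0.12,0,0],[0.24,0,0],[0.36,0,0],[0.48,0,0],[0.6,0,0],[0.72,0,0],[0.84,0,0],[0.95,0,0]],"grip":[8.7,8.7,8.7,8.7,8.7,8.7,8.7,8.7]}'; python3 -c "
from h import *
go([.5547,-.2606,.15],101.14)"
```

```text
time_s: 1.82
tcp_pos: [0.3667, 0.3285, 0.2268]
ee_rot: [0.449, -0.546, 0.449, 0.546]
force: [0.8, 0.0, 0.7]
opening: 0.0868
jaw 101.14 turn [ 1.5717e+00  8.0000e-04 -0.0000e+00] deg 90.1
jaw 281.14 turn [-1.5699e+00  0.0000e+00  8.0000e-04] deg 89.9
linear cm [  7.65  -7.01 -61.45] tcp [0.3667 0.3285 0.2268] j6 [ 1.131  0.054 -0.38   0.    -1.137 -0.936] t 1.8167 F [0.8 0.  0.7] open 0.08679991206919585
tool axes
 [[ 0.    -0.981 -0.194]
 [ 0.001 -0.194  0.981]
 [-1.    -0.     0.   ]]
```

```bash
python3 -m crank '{"linear":[[0,-0.4,-4.0],[0,-0.8,-8.0],[0,-1.2,-12],[0,-1.7,-16],[0,-2.2,-20],[0,-2.7,-24],[0,-3.2,-28],[0,-3.6,-32]],"turn":[[0.12,0,0],[0.24,0,0],[0.36,0,0],[0.48,0,0],[0.6,0,0],[0.72,0,0],[0.84,0,0],[0.95,0,0]],"grip":[8.7,8.7,8.7,8.7,8.7,8.7,8.7,8.7]}'; python3 -c "
from h import *
go([.5547,-.2606,.15],101.14)"
```

```text
time_s: 2.48
tcp_pos: [0.466, 0.022, 0.2271]
ee_rot: [0.65, -0.281, 0.649, 0.281]
force: [1.1, 0.4, -0.1]
opening: 0.0871
jaw 101.14 turn [6.217e-01 1.400e-03 2.000e-04] deg 35.6
jaw 281.14 turn [-2.5199e+00 -2.0000e-04  1.8000e-03] deg 144.4
linear cm [  7.71 -25.82 -14.52] tcp [0.466  0.022  0.2271] j6 [ 0.471  0.007 -0.428  0.    -1.135 -1.226] t 2.4833 F [ 1.1  0.4 -0.1] open 0.0871458564631061
tool axes
 [[ 0.001 -0.729  0.685]
 [ 0.001  0.685  0.729]
 [-1.    -0.001  0.001]]
```

```bash
python3 -m crank '{"linear":[[0.8,-3.2,-1.8],[1.6,-6.4,-3.6],[2.4,-9.6,-5.4],[3.3,-12.9,-7.2],[4.3,-16.2,-9.1],[5.3,-19.5,-11],[6.3,-22.8,-12.8],[7.2,-25.8,-14.5]],"turn":[[0.09,0,0],[0.18,0,0],[0.27,0,0],[0.36,0,0],[0.45,0,0],[0.54,0,0],[0.6,0,0],[0.622,0.0014,0]],"grip":[8.7,8.7,8.7,8.7,8.7,8.7,8.7,8.7]}'; python3 - <<'E'
from h import *
go([.5547,-.2606,.10],101.14)
p=grab("wrist","w1"); 
E
```

```text
time_s: 3.15
tcp_pos: [0.5561, -0.2602, 0.1539]
ee_rot: [0.703, -0.069, 0.704, 0.069]
force: [0.9, 0.5, -0.2]
opening: 0.0871
jaw 101.14 turn [ 0.0013 -0.0013  0.0005] deg 0.1
jaw 281.14 turn [-3.1403e+00 -8.0000e-04 -2.0000e-03] deg 179.9
linear cm [ 5.39 -0.   -0.14] tcp [ 0.5561 -0.2602  0.1539] j6 [-1.190e-01  3.150e-01 -2.270e-01  1.000e-03 -1.030e+00 -1.256e+00] t 3.15 F [ 0.9  0.5 -0.2] open 0.08706658891348297
tool axes
 [[-0.001 -0.194  0.981]
 [-0.001  0.981  0.194]
 [-1.    -0.001 -0.001]]
```

View pics/w1.png

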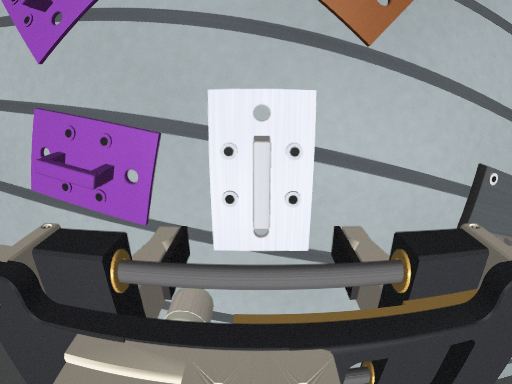

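```bash
python3 - <<'E'
from h import *
p=load("w1")
zoom(p,"w1z",200,80,130,180,4)
w=back(p,[(208,90),(316.5,90),(309.5,250),(213,250)],.008); print(w,w.mean(0))
w=back(p,[(261.5,113)],.008); print(w)
w=back(p,[(262,137),(262,231)],.054); print(w, w.mean(0))
E
```

```text
[[ 0.47478619 -0.32780227  0.008     ]
 [ 0.4533494  -0.22030966  0.008     ]
 [ 0.62890943 -0.18504565  0.008     ]
 [ 0.65061862 -0.29533891  0.008     ]] [ 0.55191591 -0.25712412  0.008     ]
[[ 0.48831381 -0.27008995  0.008     ]]
[[ 0.50688187 -0.26619928  0.054     ]
 [ 0.59396562 -0.24881891  0.054     ]] [ 0.55042375 -0.2575091   0.054     ]
```

View pics/w1z.png

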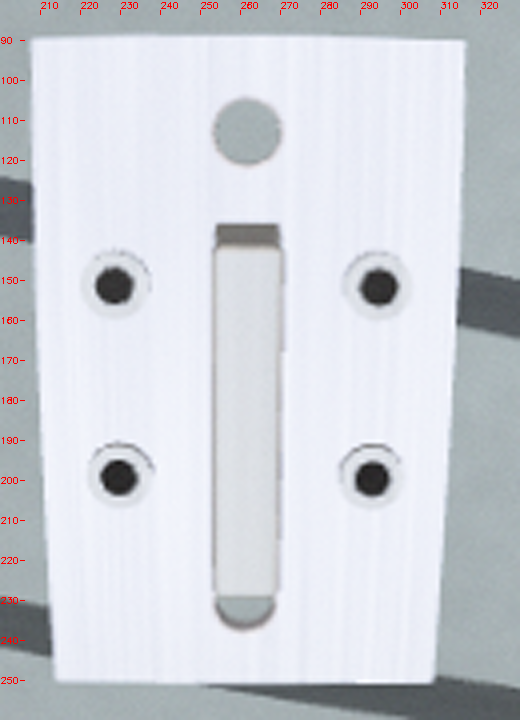

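```bash
python3 -m crank '{"linear":[[3.5,0.1,-0.1],[7,0.15,-0.2],[9.5,0.15,-0.2],[11.2,0.15,-0.2],[12.2,0.15,-0.2],[12.55,0.15,-0.2],[12.55,0.15,-0.2],[12.55,0.15,-0.2]],"turn":[[0.001,-0.001,0],[0.001,-0.001,0],[0.001,-0.001,0],[0.001,-0.001,0],[0.001,-0.001,0],[0.001,-0.001,0],[0.001,-0.001,0],[0.001,-0.001,0]],"grip":[8.7,6,5,4,3.5,3,3,3]}'; python3 - <<'E'
from h import *
go([.5535,-.2590,.028],101.14)
p=grab("wrist","w2"); 
E
```

```text
time_s: 3.87
tcp_pos: [0.5543, -0.2571, 0.0301]
ee_rot: [0.704, -0.071, 0.703, 0.07]
force: [0.4, -0.3, 1.1]
opening: 0.0461
jaw 101.14 turn [0.0048 0.001  0.0012] deg 0.3
jaw 281.14 turn [-3.1367e+00 -1.8000e-03  1.6000e-03] deg 179.7
linear cm [ 0.21 -0.17 -0.12] tcp [ 0.5543 -0.2571  0.0301] j6 [-1.140e-01  4.430e-01 -3.620e-01  1.000e-03 -7.640e-01 -1.258e+00] t 3.8667 F [ 0.4 -0.3  1.1] open 0.04613124642748792
tool axes
 [[ 0.001 -0.198  0.98 ]
 [-0.001  0.98   0.198]
 [-1.    -0.001  0.001]]
```

View pics/w2.png

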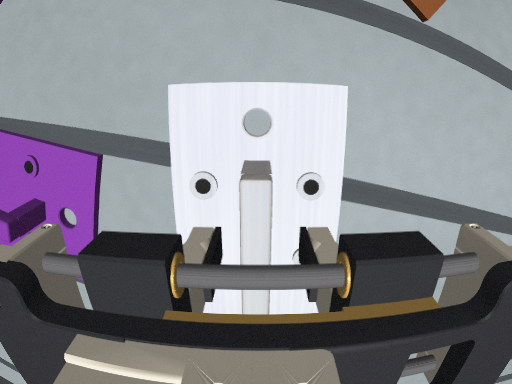

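```bash
python3 -m crank '{"linear":[[0.15,-0.15,-0.1],[0.15,-0.15,-0.1],[0.15,-0.15,-0.1],[0.15,-0.15,-0.1],[0.15,-0.15,-0.1],[0.15,-0.15,-0.1],[0.15,-0.15,-0.1],[0.15,-0.15,-0.1]],"turn":[[0.003,0,0],[0.003,0,0],[0.003,0,0],[0.003,0,0],[0.003,0,0],[0.003,0,0],[0.003,0,0],[0.003,0,0]],"grip":[3,2,1,1,1,1,1,1]}' 30; python3 - <<'E'
from h import *
go([.5535,-.2590,.15],101.14)
E
```

```text
time_s: 4.58
tcp_pos: [0.5531, -0.2588, 0.0281]
ee_rot: [0.704, -0.07, 0.704, 0.069]
force: [0.3, 0.2, 5.0]
opening: 0.0157
jaw 101.14 turn [0.0016 0.0003 0.001 ] deg 0.1
jaw 281.14 turn [-3.14e+00 -1.50e-03  5.00e-04] deg 179.9
linear cm [-12.19  -0.04   0.04] tcp [ 0.5531 -0.2588  0.0281] j6 [-1.180e-01  4.460e-01 -3.640e-01  1.000e-03 -7.610e-01 -1.258e+00] t 4.5833 F [0.3 0.2 5. ] open 0.015690603820659687
tool axes
 [[ 0.001 -0.195  0.981]
 [-0.001  0.981  0.195]
 [-1.    -0.001  0.   ]]
```

```bash
python3 -m crank '{"linear":[[-0.5,0,0],[-1.5,0,0],[-3,0,0],[-5,0,0],[-7.5,0,0],[-9.5,0,0],[-11,0,0],[-12,0,0]],"turn":[[0,0,0],[0,0,0],[0,0,0],[0,0,0],[0,0,0],[0,0,0],[0,0,0],[0,0,0]],"grip":[1,1,1,1,1,1,1,1]}' 30; python3 - <<'E'
from h import *
go([.5866,.2383,.15],89.75)
p=grab("wrist","w3"); zoom(p,"w3z",150,60,220,180,3)
E
```

```text
time_s: 5.25
tcp_pos: [0.5531, -0.2585, 0.1497]
ee_rot: [0.704, -0.069, 0.703, 0.069]
force: [0.7, -0.2, -4.2]
opening: 0.0156
jaw 89.75 turn [0.2003 0.0014 0.0007] deg 11.5
jaw 269.75 turn [-2.9413e+00 -1.0000e-03  2.0000e-03] deg 168.5
linear cm [-0.05 48.07 12.96] tcp [ 0.5531 -0.2585  0.1497] j6 [-0.117  0.312 -0.242  0.    -1.016 -1.258] t 5.25 F [ 0.7 -0.2 -4.2] open 0.015621280959705627
tool axes
 [[ 0.001 -0.195  0.981]
 [-0.001  0.981  0.195]
 [-1.    -0.001  0.001]]
```

View pics/w3z.png

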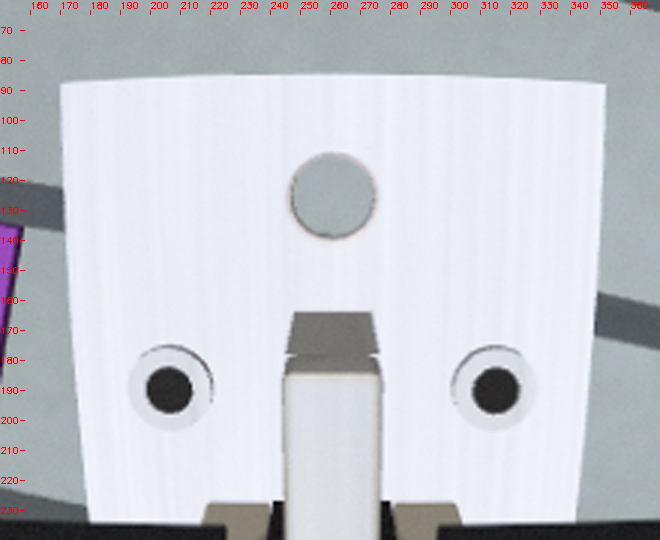

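```bash
python3 - <<'E'
from h import *
from bench import state
p=load("w3"); s=state(); M=rot(s["ee_rot"])
for zz in (.1277,.1297,.1317):
    w=back(p,np.array([(261,125),(170.3,88.5),(352,88.5),(206.3,190),(315,190),(246.6,125),(275.4,125)])-.5*0,zz)
    t=M.inv().apply(w-s["tcp_pos"])*1000; print(zz,t.round(1).tolist(), np.linalg.norm(t[5]-t[6]),np.linalg.norm(t[1]-t[2]))
E
```

```text
0.1277 [[23.2, 3.1, -67.0], [23.2, -51.9, -90.9], [23.0, 58.4, -90.9], [23.4, -31.7, -26.3], [23.2, 37.5, -26.2], [23.2, -5.5, -67.0], [23.2, 11.7, -67.0]] 17.233859194148682 110.38270929614899
0.1297 [[21.2, 3.1, -67.2], [21.2, -51.3, -90.8], [21.0, 57.8, -90.8], [21.4, -31.3, -26.9], [21.2, 37.1, -26.9], [21.2, -5.4, -67.2], [21.2, 11.6, -67.2]] 17.040859712343774 109.14654939404136
0.1317 [[19.2, 3.1, -67.3], [19.2, -50.7, -90.7], [19.0, 57.2, -90.7], [19.4, -30.9, -27.5], [19.2, 36.7, -27.5], [19.2, -5.3, -67.4], [19.2, 11.5, -67.4]] 16.84786023053892 107.91038949193373
```

```bash
python3 -m crank '{"linear":[[0,1.5,0.4],[0,4.5,1.2],[0,8,2.1],[0,11.5,3.1],[0,15,4],[0,18.5,4.95],[0,22,5.9],[0,25.5,6.8]],"turn":[[0.02,0,0],[0.04,0,0],[0.06,0,0],[0.09,0,0],[0.12,0,0],[0.15,0,0],[0.18,0,0],[0.2,0.0014,0.0007]],"grip":[1,1,1,1,1,1,1,1]}' 30; python3 - <<'E'
from h import *
go([.5858,.239,.15],89.75)
E
```

```text
time_s: 5.97
tcp_pos: [0.5689, 0.0065, 0.1466]
ee_rot: [0.706, 0.002, 0.708, -0.002]
force: [0.8, -0.2, -4.8]
opening: 0.0162
jaw 89.75 turn [-0.0017 -0.0033  0.0001] deg 0.2
jaw 269.75 turn [3.1399e+00 1.0000e-04 5.2000e-03] deg 179.9
linear cm [-0.35 23.26  1.55] tcp [0.5689 0.0065 0.1466] j6 [ 3.550e-01  2.530e-01 -3.330e-01 -1.000e-03 -9.880e-01 -1.931e+00] t 5.9667 F [ 0.8 -0.2 -4.8] open 0.016150578533768157
tool axes
 [[-0.003  0.006  1.   ]
 [-0.     1.    -0.006]
 [-1.    -0.    -0.003]]
```

```bash
python3 -m crank '{"linear":[[0,3.5,0.2],[-0.1,7,0.4],[-0.1,10.5,0.6],[-0.1,14,0.9],[-0.2,17.5,1.2],[-0.2,20.5,1.4],[-0.2,22.5,1.5],[-0.2,23.25,1.55]],"turn":[[0,0,0],[0,0,0],[0,0,0],[0,0,0],[0,0,0],[0,0,0],[-0.001,-0.002,0],[-0.001,-0.003,0]],"grip":[1,1,1,1,1,1,1,1]}' 30; python3 -m crank '{"linear":[[0,0,0]],"turn":[[0,0,0]],"grip":[1]}'; python3 - <<'E'
from h import *
go([.5858,.239,.15],89.75)
a=grab("scene","s4");b=grab("side","d4");p=grab("wrist","w4")
zoom(a,"s4z",265,170,90,80,8);zoom(b,"d4z",190,110,90,70,8);zoom(p,"w4z",150,40,230,200,3)
E
```

```text
time_s: 6.63
tcp_pos: [0.5857, 0.2401, 0.148]
ee_rot: [0.707, 0.0, 0.707, -0.0]
force: [-0.9, -0.4, -4.2]
opening: 0.0158
time_s: 6.72
tcp_pos: [0.5856, 0.2388, 0.148]
ee_rot: [0.707, 0.0, 0.707, -0.001]
force: [-0.1, -1.3, -4.4]
opening: 0.0155
jaw 89.75 turn [ 0.0032 -0.0004  0.0008] deg 0.2
jaw 269.75 turn [-3.1384e+00 -1.3000e-03 -6.0000e-04] deg 179.8
linear cm [-0.2   0.02  0.02] tcp [0.5856 0.2388 0.148 ] j6 [ 0.696  0.348 -0.192  0.    -1.032 -2.268] t 6.7167 F [-0.1 -1.3 -4.4] open 0.01548588628834861
tool axes
 [[-0.     0.001  1.   ]
 [-0.001  1.    -0.001]
 [-1.    -0.001 -0.   ]]
```

View pics/s4z.png

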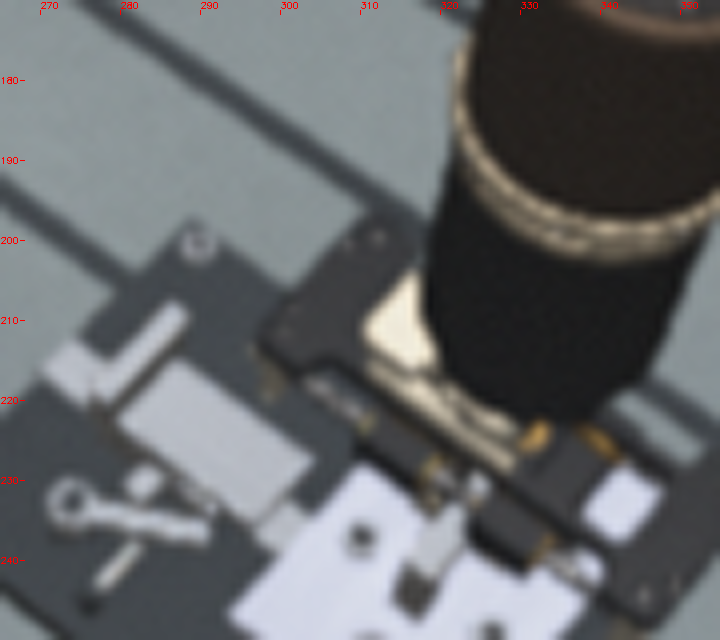

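View pics/d4z.png

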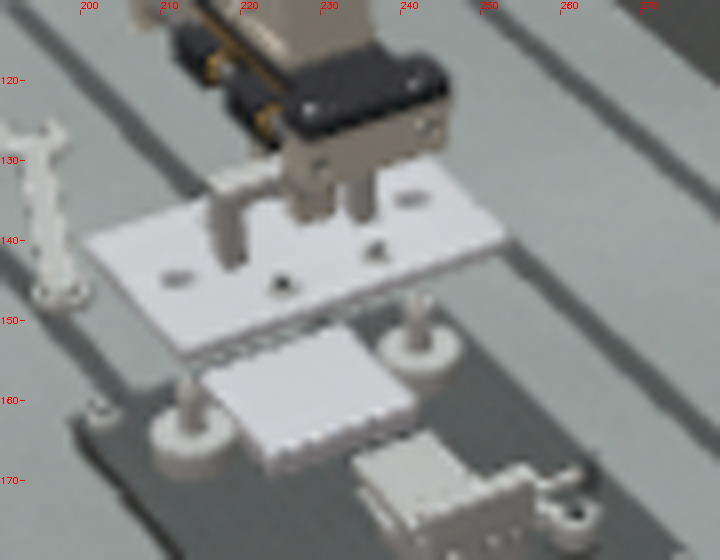

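View pics/w4z.png

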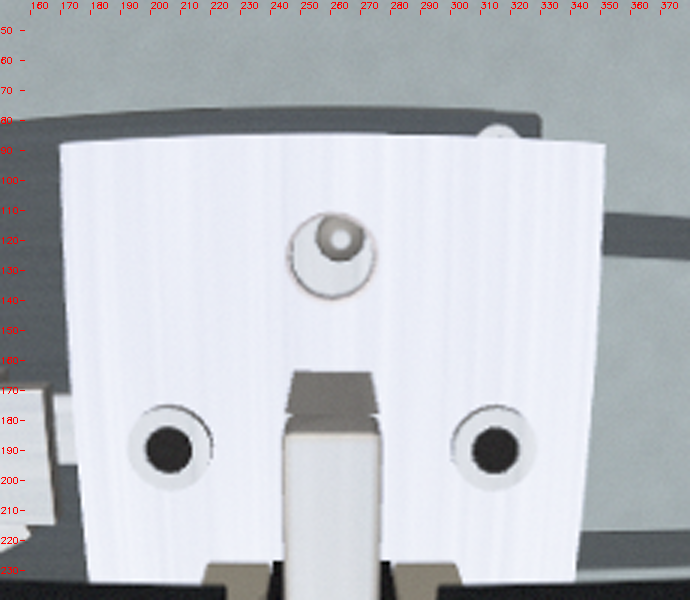

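```bash
python3 - <<'E'
from h import *
p=load("w4"); b=load("d4")
h=back(p,[(261.2,125)],.128); t=back(p,[(263.4,119.3)],.068); print("wrist hole",h,"tip",t,"diff",(t-h)[0]*1000)
H=back(b,np.array([(241.4,135),(212.1,144.75)])-.5,.126); T=back(b,np.array([(242.4,153.5),(214,163.8)])-.5,.036)
print(H,T,(T-H)*1000)
T2=back(b,np.array([(242.1,146.5),(213.8,156.5)])-.5,.068); print(T2)
H[:,2]-=0
print(np.degrees(np.arctan2(*(H[1]-H[0])[1::-1])),np.degrees(np.arctan2(*(T[1]-T[0])[1::-1])))
E
```

```text
wrist hole [[0.51870948 0.23949607 0.128     ]] tip [[0.51908469 0.24145426 0.068     ]] diff [  0.37520456   1.95819234 -60.        ]
[[0.65285873 0.24160789 0.126     ]
 [0.52345635 0.24402464 0.126     ]] [[0.65236694 0.24038809 0.036     ]
 [0.52169441 0.24079306 0.036     ]] [[ -0.4917925   -1.21980261 -90.        ]
 [ -1.76194227  -3.23157551 -90.        ]]
[[0.65464539 0.24412882 0.068     ]
 [0.52587488 0.24491901 0.068     ]]
178.93005503300623 179.8224313331237
```

```bash
python3 -m crank '{"linear":[[0.7,0.05,0],[1.7,0.1,0],[2.7,0.1,0],[3.7,0.1,0],[4.3,0.1,0],[4.6,0.1,0],[4.7,0.1,0],[4.7,0.1,0]],"turn":[[0,0,0],[0,0,0],[0,0,0],[0,0,0],[0,0,0],[0,0,0],[0,0,0],[0,0,0]],"grip":[1,1,1,1,1,1,1,1]}' 30; python3 - <<'E'
from h import *
go([.5858,.239,.064],89.75)
b=grab("side","d5");p=grab("wrist","w5")
zoom(b,"d5z",190,115,90,70,8);zoom(p,"w5z",210,80,110,90,7)
a=load("w4"); 
for q in("w3","w4","w5"): print(load(q)["origin"],load(q)["rotation"])
E
```

```text
time_s: 7.53
tcp_pos: [0.5865, 0.2382, 0.1021]
ee_rot: [0.707, 0.001, 0.707, -0.001]
force: [-0.8, -0.6, -3.8]
opening: 0.0158
jaw 89.75 turn [0.0013 0.0011 0.0003] deg 0.1
jaw 269.75 turn [-3.1403e+00 -4.0000e-04  1.7000e-03] deg 179.9
linear cm [ 3.81  0.08 -0.07] tcp [0.5865 0.2382 0.1021] j6 [ 6.940e-01  3.910e-01 -2.430e-01  1.000e-03 -9.350e-01 -2.269e+00] t 7.5333 F [-0.8 -0.6 -3.8] open 0.015828297272215727
tool axes
 [[ 0.001  0.003  1.   ]
 [-0.     1.    -0.003]
 [-1.    -0.     0.001]]
[ 0.47283437 -0.27229869  0.30628969] [0.09620785 0.62744381 0.76374871 0.11724434]
[0.50411996 0.23889583 0.30514017] [0.10665632 0.70024883 0.6978274  0.10636221]
[0.50484561 0.24040625 0.25911862] [0.10699972 0.70024031 0.69760555 0.10752238]
```

View pics/d5z.png

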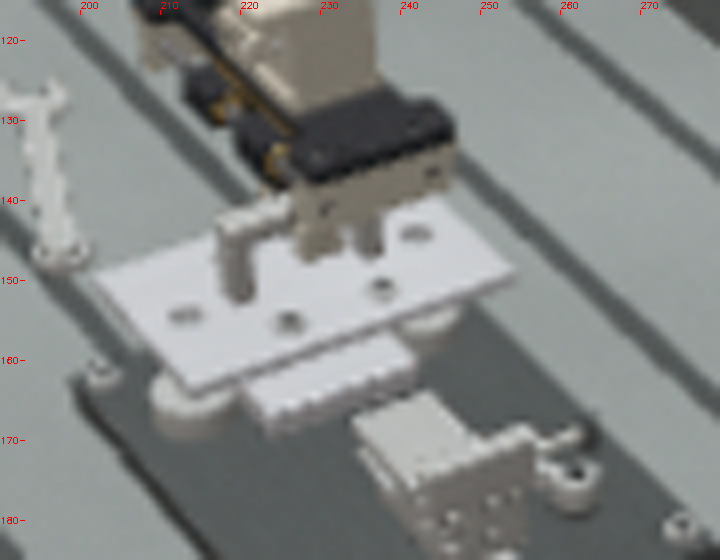

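View pics/w5z.png

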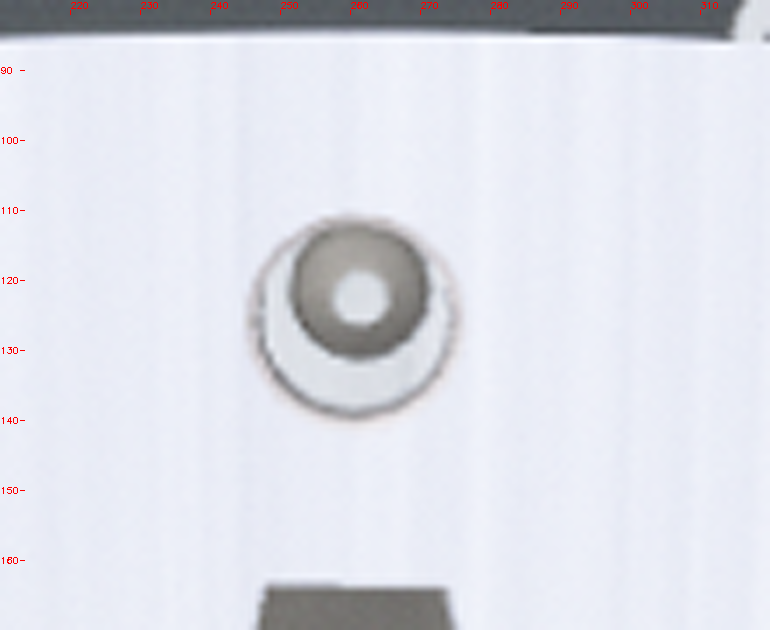

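```bash
python3 - <<'E'
from h import *
p=load("w5"); b=load("d5")
h=back(p,[(260.6,125.1)],.082); t=back(p,[(261.6,122.4)],.068); t2=back(p,[(261.5,121.3)],.056);print("wrist hole",h,"tip",t,t2,"diff",(t-h)[0]*1000,(t2-h)[0]*1000)
# side view plate corners and holes
H=back(b,np.array([(415/8+190,233/8+115),(186/8+190,316/8+115)])-.5,.0805); T=back(b,np.array([(242.4,153.5),(214,163.8)])-.5,.036)
print(H,T,((T-H)*1000).round(1))
C=back(b,np.array([(515/8+190,268/8+115),(195/8+190,388/8+115)])-.5,.081);print(C)
print(np.degrees(np.arctan2(*(C[1]-C[0])[1::-1])),np.degrees(np.arctan2(*(H[1]-H[0])[1::-1])))
E
```

```text
wrist hole [[0.51987637 0.24085833 0.082     ]] tip [[0.5193197  0.24153892 0.068     ]] [[0.51947271 0.24154431 0.056     ]] diff [ -0.55667      0.68059036 -14.        ] [ -0.40365895   0.68597169 -26.        ]
[[0.65378375 0.24337684 0.0805    ]
 [0.52323691 0.24219476 0.0805    ]] [[0.65236694 0.24038809 0.036     ]
 [0.52169441 0.24079306 0.036     ]] [[ -1.4  -3.  -44.5]
 [ -1.5  -1.4 -44.5]]
[[0.68051462 0.18898997 0.081     ]
 [0.50005215 0.18658405 0.081     ]]
-179.23618192638767 -179.48121118025605
```

```bash
python3 -m crank '{"linear":[[0.2,0.05,-0.05],[0.5,0.05,-0.05],[0.8,0.05,-0.05],[1.1,0.05,-0.05],[1.4,0.05,-0.05],[1.6,0.05,-0.05],[1.6,0.05,-0.05],[1.6,0.05,-0.05]],"turn":[[0,0,0],[0,0,0],[0,0,0],[0,0,0],[0,0,0],[0,0,0],[0,0,0],[0,0,0]],"grip":[1,1,1,1,1,1,1,1]}' 30; python3 - <<'E'
from h import *
go([.5858,.239,.064],89.75)
p=grab("wrist","w6")
zoom(p,"w6z",210,80,110,90,7)
E
```

```text
time_s: 8.3
tcp_pos: [0.5859, 0.2387, 0.0863]
ee_rot: [0.707, 0.001, 0.707, -0.001]
force: [-0.3, -0.3, -3.3]
opening: 0.0157
jaw 89.75 turn [0.0011 0.0011 0.0001] deg 0.1
jaw 269.75 turn [-3.1405e+00 -2.0000e-04  1.7000e-03] deg 179.9
linear cm [ 2.23  0.03 -0.01] tcp [0.5859 0.2387 0.0863] j6 [ 6.95e-01  4.07e-01 -2.60e-01  1.00e-03 -9.02e-01 -2.27e+00] t 8.3 F [-0.3 -0.3 -3.3] open 0.015694016307525795
tool axes
 [[ 0.001  0.003  1.   ]
 [-0.     1.    -0.003]
 [-1.    -0.     0.001]]
```

View pics/w6z.png

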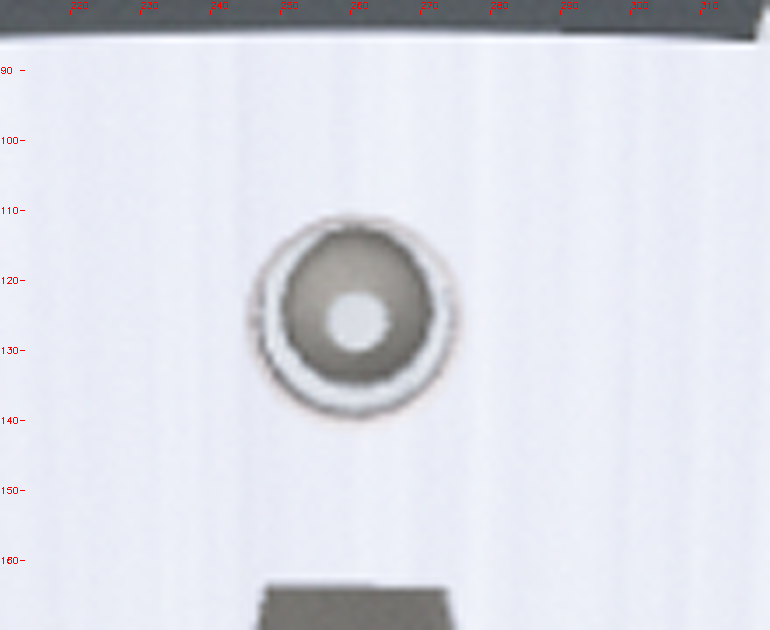

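```bash
python3 -m crank '{"linear":[[0.25,0.03,0.02],[0.5,0.03,0.03],[0.8,0.03,0.03],[1.1,0.03,0.03],[1.4,0.03,0.03],[1.6,0.03,0.03],[1.8,0.03,0.03],[1.8,0.03,0.03]],"turn":[[0,0,0],[0,0,0],[0,0,0],[0,0,0],[0,0,0],[0,0,0],[0,0,0],[0,0,0]],"grip":[1,1,1,1,1,1,1,1]}' 30; python3 - <<'E'
from h import *
go([.5858,.239,.064],89.75)
p=grab("wrist","w7")
zoom(p,"w7z",210,80,110,90,7)
E
```

```text
time_s: 9.02
tcp_pos: [0.586, 0.2389, 0.0678]
ee_rot: [0.707, 0.001, 0.707, -0.001]
force: [-0.4, 0.2, -4.9]
opening: 0.0155
jaw 89.75 turn [0.0011 0.0007 0.0004] deg 0.1
jaw 269.75 turn [-3.1405e+00 -6.0000e-04  1.0000e-03] deg 179.9
linear cm [ 0.38  0.01 -0.02] tcp [0.586  0.2389 0.0678] j6 [ 6.95e-01  4.28e-01 -2.77e-01  1.00e-03 -8.66e-01 -2.27e+00] t 9.0167 F [-0.4  0.2 -4.9] open 0.015498323346759765
tool axes
 [[ 0.001  0.003  1.   ]
 [-0.     1.    -0.003]
 [-1.    -0.     0.001]]
```

View pics/w7z.png

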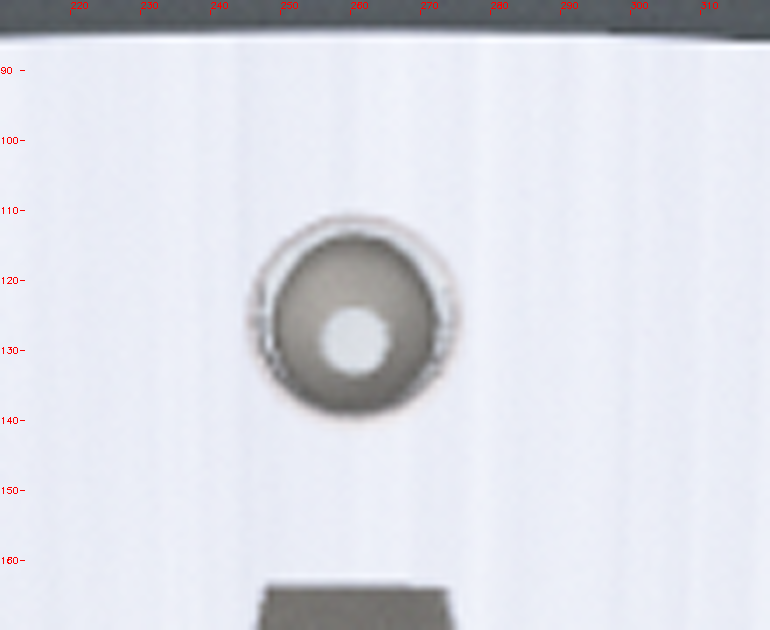

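```bash
python3 -m crank '{"linear":[[0.1,0,0],[0.2,0,0],[0.3,0,0],[0.35,0,0],[0.4,0,0],[0.4,0,0]],"turn":[[0,0,0],[0,0,0],[0,0,0],[0,0,0],[0,0,0],[0,0,0]],"grip":[1,1,1,1,1,1]}' 30
```

```text
time_s: 9.57
tcp_pos: [0.5862, 0.239, 0.0643]
ee_rot: [0.708, 0.001, 0.707, -0.001]
force: [-0.3, 0.2, -4.1]
opening: 0.0157
```

```bash
python3 -m crank '{"linear":[[0.05,0,0],[0.1,0,0],[0.1,0,0],[0.1,0,0]],"turn":[[0,0,0],[0,0,0],[0,0,0],[0,0,0]],"grip":[1,1,1,1]}' 30;  python3 -m crank '{"linear":[[0.05,0,0],[0.1,0,0],[0.1,0,0],[0.1,0,0]],"turn":[[0,0,0],[0,0,0],[0,0,0],[0,0,0]],"grip":[1,1,1,1]}' 30
```

```text
time_s: 9.9
tcp_pos: [0.5864, 0.2391, 0.0642]
ee_rot: [0.708, 0.001, 0.706, -0.001]
force: [-3.5, -0.6, 5.4]
opening: 0.0155
time_s: 10.23
tcp_pos: [0.5863, 0.2391, 0.0641]
ee_rot: [0.708, 0.001, 0.706, -0.001]
force: [-7.6, -1.0, 13.6]
opening: 0.0156
```

```bash
python3 -m crank '{"linear":[[-0.1,0,0],[-0.1,0,0],[-0.1,0,0],[-0.1,0,0],[-0.1,0,0],[-0.1,0,0],[-0.1,0,0],[-0.1,0,0]],"turn":[[0,0,0],[0,0,0],[0,0,0],[0,0,0],[0,0,0],[0,0,0],[0,0,0],[0,0,0]],"grip":[1.5,1.8,2.2,2.6,3,3.5,3.5,3.5]}'; python3 - <<'E'
from h import *
go([.5858,.239,.15],89.75)
a=grab("scene","s8");b=grab("side","d8")
zoom(a,"s8z",245,190,110,95,7);zoom(b,"d8z",190,120,95,80,8)
E
```

```text
time_s: 10.9
tcp_pos: [0.5863, 0.2391, 0.0633]
ee_rot: [0.708, 0.001, 0.707, -0.001]
force: [-0.3, -0.3, 0.3]
opening: 0.0346
jaw 89.75 turn [ 0.0012  0.0013 -0.    ] deg 0.1
jaw 269.75 turn [-3.1404e+00  1.0000e-04  2.1000e-03] deg 179.9
linear cm [-8.67 -0.01 -0.04] tcp [0.5863 0.2391 0.0633] j6 [ 6.95e-01  4.33e-01 -2.81e-01  1.00e-03 -8.56e-01 -2.27e+00] t 10.9 F [-0.3 -0.3  0.3] open 0.034572114184158204
tool axes
 [[ 0.001  0.003  1.   ]
 [ 0.     1.    -0.003]
 [-1.     0.     0.001]]
```

View pics/d8z.png

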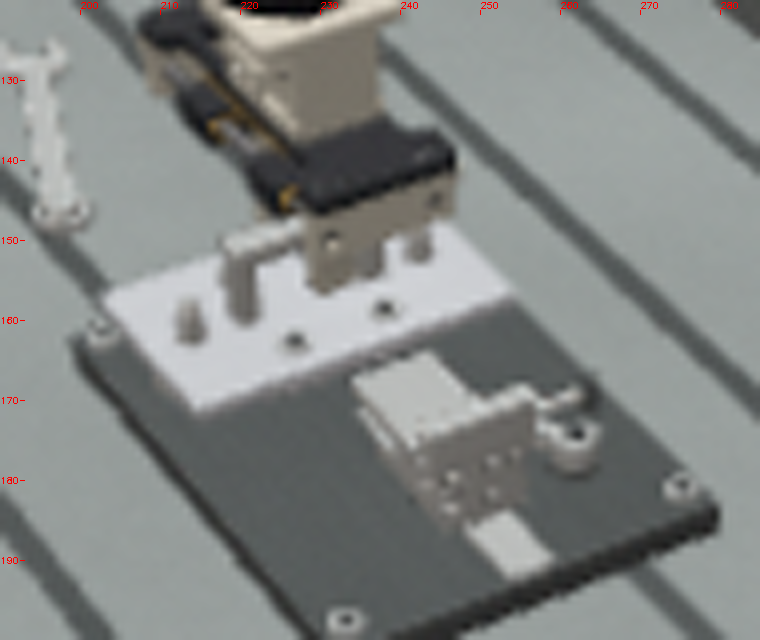

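View pics/s8z.png

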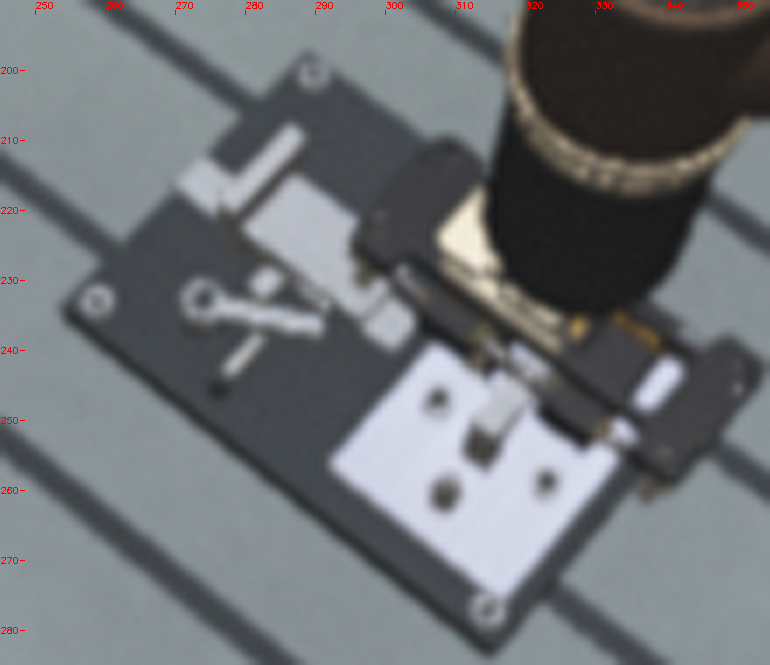

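```bash
python3 -m crank '{"linear":[[-0.5,0,0],[-1.5,0,0],[-3,0,0],[-5,0,0],[-7,0,0],[-9,0,0],[-10,0,0],[-10.5,0,0]],"turn":[[0,0,0],[0,0,0],[0,0,0],[0,0,0],[0,0,0],[0,0,0],[0,0,0],[0,0,0]],"grip":[3.5,3.5,3.5,3.5,3.5,3.5,3.5,2]}'; python3 - <<'E'
from h import *
a=load("s1");b=load("d1")
print(back(a,np.array([(222/7+245,195/7+190),(287/7+245,123/7+190)])-.5,.087))
print(back(b,np.array([(413/8+190,285/8+140),(530/8+190,238/8+140)])-.5,.087))
print("tongue front",back(a,np.array([(392/7+245,352/7+190),(420/7+245,322/7+190)])-.5,.057))
go([.586,.04,.15],89.75)
p=grab("wrist","w9")
E
```

```text
time_s: 11.67
tcp_pos: [0.587, 0.2396, 0.1712]
ee_rot: [0.709, 0.002, 0.706, -0.0]
force: [1.6, 0.2, 0.1]
opening: 0.0323
[[0.61202143 0.05559041 0.087     ]
 [0.55682899 0.05438664 0.087     ]]
[[0.54827253 0.05859954 0.087     ]
 [0.61191986 0.05973817 0.087     ]]
tongue front [[0.61237485 0.17048596 0.057     ]
 [0.58957569 0.17114995 0.057     ]]
jaw 89.75 turn [ 0.0014  0.0044 -0.0023] deg 0.3
jaw 269.75 turn [-3.1402  0.0036  0.007 ] deg 179.9
linear cm [  2.07 -19.96  -0.05] tcp [0.587  0.2396 0.1712] j6 [ 6.960e-01  3.280e-01 -1.650e-01  1.000e-03 -1.073e+00 -2.270e+00] t 11.6667 F [1.6 0.2 0.1] open 0.03226548304755583
tool axes
 [[ 0.004  0.003  1.   ]
 [ 0.002  1.    -0.003]
 [-1.     0.002  0.004]]
```

View pics/w9.png

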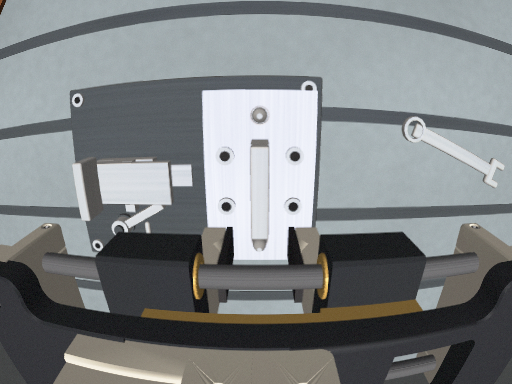

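```bash
python3 -m crank '{"linear":[[0,-2,0],[0,-5.5,0],[0,-9,0],[0,-12.5,0],[0,-16,-0.1],[0,-19.5,-0.1],[0,-22.5,-0.15],[0,-24.5,-0.2]],"turn":[[0,0,0],[0,0,0],[0,0,0],[0,0.002,-0.001],[0,0.004,-0.002],[0,0.004,-0.002],[0,0.004,-0.002],[0,0.004,-0.002]],"grip":[0,0,0,0,0,0,0,0]}' 30; python3 - <<'E'
from h import *
go([.586,-.005,.065],89.75)
p=grab("side","d10")
E
```

```text
time_s: 12.38
tcp_pos: [0.5822, -0.0086, 0.1672]
ee_rot: [0.705, 0.001, 0.709, -0.002]
force: [0.4, 0.9, -0.5]
opening: 0.0003
jaw 89.75 turn [-0.0003 -0.0048  0.0024] deg 0.3
jaw 269.75 turn [3.1413 0.0037 0.0075] deg 180.0
linear cm [10.22  0.38  0.43] tcp [ 0.5822 -0.0086  0.1672] j6 [ 3.210e-01  2.560e-01 -2.770e-01  1.000e-03 -1.043e+00 -1.897e+00] t 12.3833 F [ 0.4  0.9 -0.5] open 0.00028193097829750996
tool axes
 [[-0.005  0.005  1.   ]
 [-0.002  1.    -0.005]
 [-1.    -0.002 -0.005]]
```

View pics/d10.png

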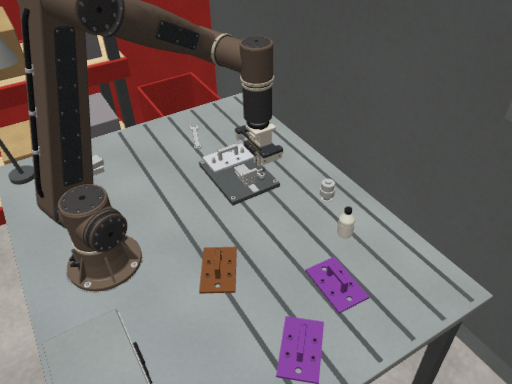

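```bash
python3 -m crank '{"linear":[[1.5,0.1,0.2],[4,0.1,0.35],[6.5,0.1,0.4],[8.5,0.1,0.4],[9.6,0.1,0.4],[10.1,0.1,0.4],[10.2,0.1,0.4],[10.2,0.1,0.4]],"turn":[[0,0,0],[0,-0.002,0.001],[0,-0.004,0.002],[0,-0.004,0.002],[0,-0.004,0.002],[0,-0.004,0.002],[0,-0.004,0.002],[0,-0.004,0.002]],"grip":[0,0,0,0,0,0,0,0]}' 30; python3 - <<'E'
from h import *
go([.586,.036,.065],89.75)
p=grab("side","d11"); zoom(p,"d11z",190,120,110,85,7)
E
```

```text
time_s: 13.1
tcp_pos: [0.5874, -0.005, 0.0666]
ee_rot: [0.708, 0.001, 0.707, -0.001]
force: [1.0, 0.2, 0.0]
opening: 0.0001
jaw 89.75 turn [0.0015 0.0014 0.0001] deg 0.1
jaw 269.75 turn [-3.1401e+00 -2.0000e-04  2.2000e-03] deg 179.9
linear cm [ 0.16  4.1  -0.15] tcp [ 0.5874 -0.005   0.0666] j6 [ 3.240e-01  3.660e-01 -3.840e-01  1.000e-03 -8.200e-01 -1.899e+00] t 13.1 F [1.  0.2 0. ] open 0.00011653684708081639
tool axes
 [[ 0.001  0.003  1.   ]
 [-0.     1.    -0.003]
 [-1.    -0.     0.001]]
```

View pics/d11z.png

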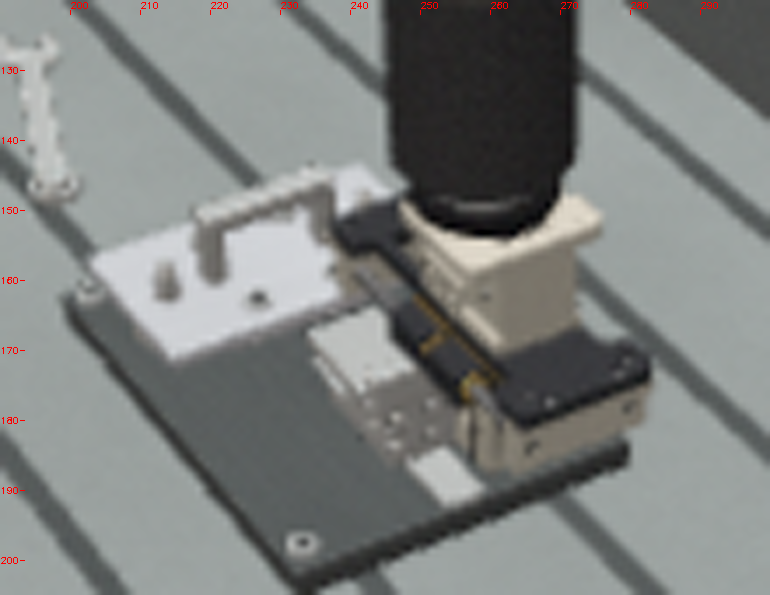

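```bash
python3 -m crank '{"linear":[[0,1,-0.1],[0,2,-0.1],[0,2.8,-0.1],[0,3.3,-0.1],[0,3.7,-0.1],[0,4.1,-0.1],[0,4.5,-0.1],[0,4.9,-0.1]],"turn":[[0,0,0],[0,0,0],[0,0,0],[0,0,0],[0,0,0],[0,0,0],[0,0,0],[0,0,0]],"grip":[0,0,0,0,0,0,0,0]}' 30; python3 - <<'E'
from h import *
go([.586,.036,.065],89.75)
p=grab("wrist","w12"); p=grab("side","d12"); zoom(p,"d12z",190,120,110,85,7)
E
```

```text
time_s: 13.82
tcp_pos: [0.5862, 0.0439, 0.0664]
ee_rot: [0.708, 0.001, 0.707, -0.001]
force: [0.6, -2.7, 0.7]
opening: 0.0004
jaw 89.75 turn [0.0013 0.0011 0.0004] deg 0.1
jaw 269.75 turn [-3.1403e+00 -6.0000e-04  1.8000e-03] deg 179.9
linear cm [ 0.14 -0.79 -0.02] tcp [0.5862 0.0439 0.0664] j6 [ 4.080e-01  3.670e-01 -3.830e-01  1.000e-03 -8.200e-01 -1.982e+00] t 13.8167 F [ 0.6 -2.7  0.7] open 0.00040120116003606265
tool axes
 [[ 0.001  0.003  1.   ]
 [-0.     1.    -0.003]
 [-1.    -0.     0.001]]
```

View pics/w12.png

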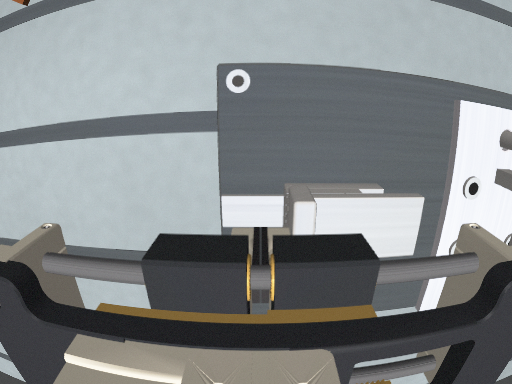

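View pics/d12z.png

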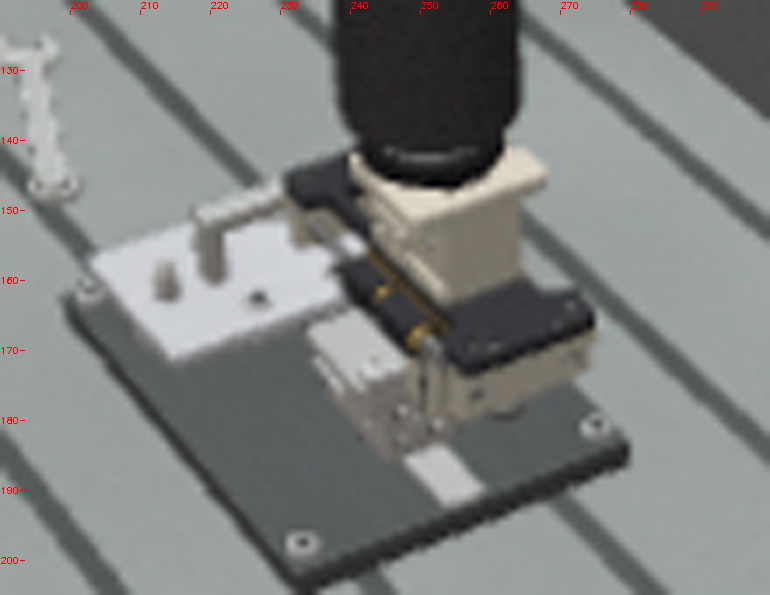

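```bash
python3 -m crank '{"linear":[[0,0.5,0],[0,1,0],[0,1.5,0],[0,2,0],[0,2.5,0],[0,3,0],[0,3.5,0],[0,4,0]],"turn":[[0,0,0],[0,0,0],[0,0,0],[0,0,0],[0,0,0],[0,0,0],[0,0,0],[0,0,0]],"grip":[0,0,0,0,0,0,0,0]}' 30; python3 - <<'E'
from h import *
go([.586,.1,.065],89.75)
p=grab("side","d13"); zoom(p,"d13z",190,120,110,85,7)
E
```

```text
time_s: 14.58
tcp_pos: [0.5862, 0.0829, 0.0663]
ee_rot: [0.707, 0.001, 0.707, -0.002]
force: [1.9, -5.8, 0.2]
opening: 0.0005
jaw 89.75 turn [0.0005 0.0007 0.0013] deg 0.1
jaw 269.75 turn [-3.1411e+00 -2.0000e-03  1.1000e-03] deg 180.0
linear cm [ 0.13  1.71 -0.03] tcp [0.5862 0.0829 0.0663] j6 [ 4.710e-01  3.730e-01 -3.730e-01  2.000e-03 -8.240e-01 -2.047e+00] t 14.5833 F [ 1.9 -5.8  0.2] open 0.000492290857437894
tool axes
 [[ 0.001  0.004  1.   ]
 [-0.001  1.    -0.004]
 [-1.    -0.001  0.001]]
```

View pics/d13z.png

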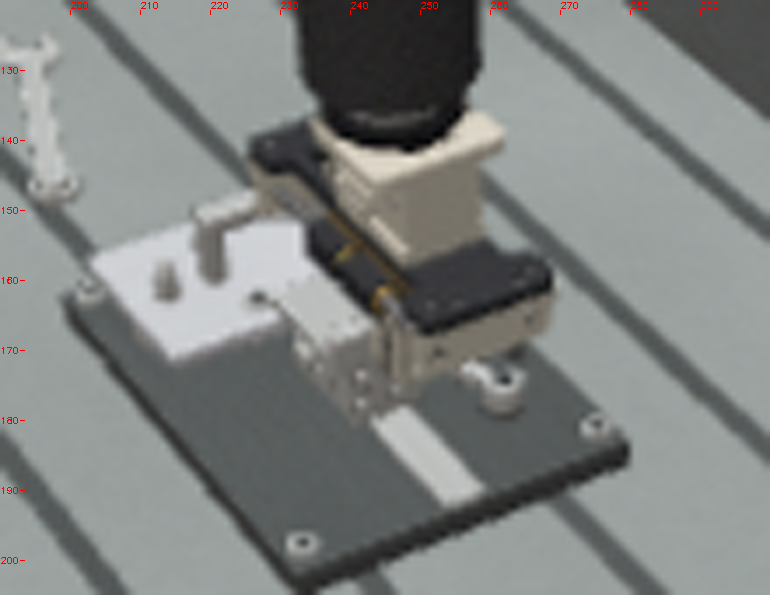

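```bash
python3 -m crank '{"linear":[[0,0.3,0],[0,0.6,0],[0,0.9,0],[0,1.2,0],[0,1.4,0],[0,1.5,0]],"turn":[[0,0,0],[0,0,0],[0,0,0],[0,0,0],[0,0,0],[0,0,0]],"grip":[0,0,0,0,0,0]}' 30; python3 -m crank '{"linear":[[0,0.1,0],[0,0.2,0],[0,0.3,0],[0,0.3,0]],"turn":[[0,0,0],[0,0,0],[0,0,0],[0,0,0]],"grip":[0,0,0,0]}' 30
```

```text
time_s: 15.13
tcp_pos: [0.5862, 0.096, 0.0664]
ee_rot: [0.707, -0.0, 0.707, -0.003]
force: [7.2, -23.1, 0.4]
opening: 0.0002
time_s: 15.47
tcp_pos: [0.5861, 0.0962, 0.0664]
ee_rot: [0.707, -0.001, 0.708, -0.004]
force: [9.6, -29.5, 0.9]
opening: 0.0007
```

```bash
python3 -m crank '{"linear":[[0,-0.3,0],[0,-0.8,0],[0,-1.8,0],[0,-3.0,0],[0,-4.2,0],[0,-5.5,0],[0,-6.8,0],[0,-8,0]],"turn":[[0,0,0],[0,0,0],[0,0,0],[0,0,0],[0,0,0],[0,0,0],[0,0,0],[0,0,0]],"grip":[0,0,0,0,0,0,0,0]}' 30; python3 - <<'E'
from h import *
go([.586,-.0,.2],89.75)
p=grab("side","d14"); zoom(p,"d14z",190,120,110,85,7)
p=grab("scene","s14"); zoom(p,"s14z",245,190,110,95,7)
E
```

```text
time_s: 16.13
tcp_pos: [0.586, 0.0204, 0.0664]
ee_rot: [0.708, 0.001, 0.707, -0.001]
force: [-0.0, -0.5, 0.4]
opening: 0.0002
jaw 89.75 turn [ 0.001   0.0013 -0.0002] deg 0.1
jaw 269.75 turn [-3.1406e+00  3.0000e-04  2.1000e-03] deg 179.9
linear cm [-13.36  -2.04   0.02] tcp [0.586  0.0204 0.0664] j6 [ 0.368  0.365 -0.386  0.    -0.818 -1.943] t 16.1333 F [-0.  -0.5  0.4] open 0.00016560519341994866
tool axes
 [[ 0.001  0.003  1.   ]
 [ 0.     1.    -0.003]
 [-1.     0.     0.001]]
```

View pics/d14z.png

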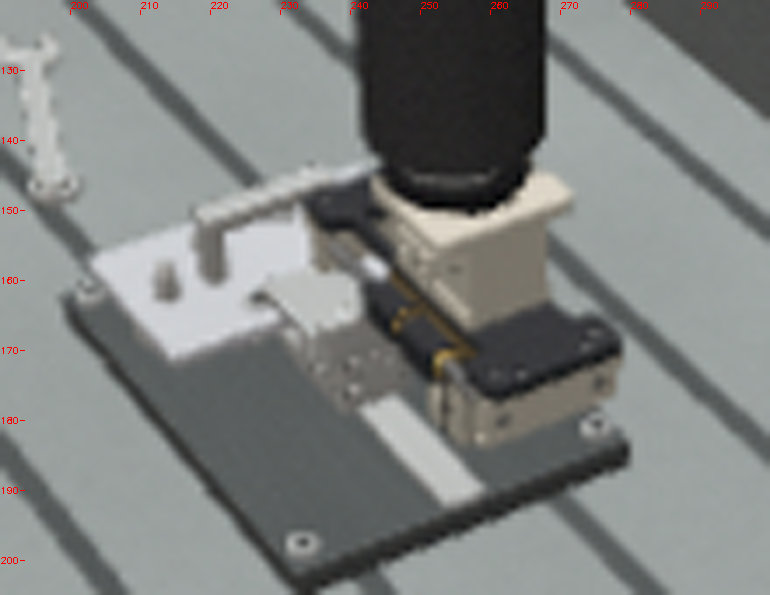

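View pics/s14z.png

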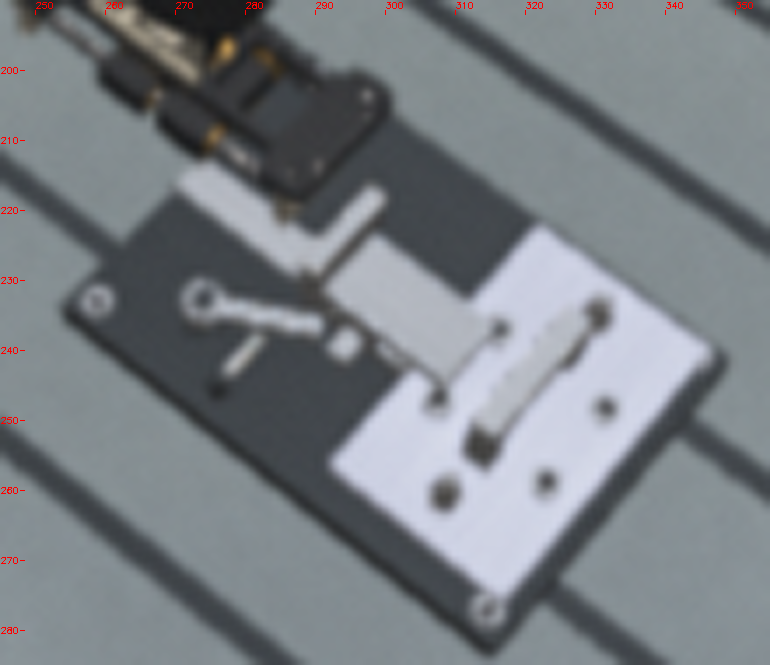

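```bash
python3 -m crank '{"linear":[[-1,-0.5,0],[-3,-1,0],[-6,-2,0],[-9,-3,0],[-11,-4,0],[-12,-5,0],[-12.5,-5,0],[-12.5,-5,0]],"turn":[[0,0,0],[0,0,0],[0,0,0],[0,0,0],[0,0,0],[0,0,0],[0,0,0],[0,0,0]],"grip":[0,0,0,0,0,0,0,0]}' 30; python3 - <<'E'
from h import *
p=grab("side","d15"); zoom(p,"d15z",190,120,110,85,7)
p=grab("scene","s15"); zoom(p,"s15z",245,190,110,95,7)
b=load("d15")
print(state() if 0 else "")
E
```

```text
time_s: 16.9
tcp_pos: [0.5862, -0.0285, 0.1926]
ee_rot: [0.708, 0.002, 0.706, -0.001]
force: [0.5, 0.2, -1.1]
opening: 0.0003
```

View pics/d15z.png

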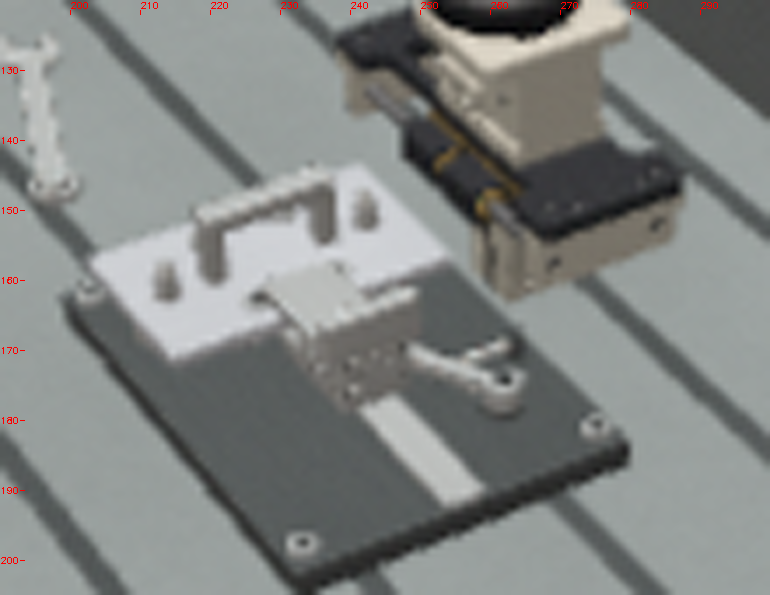

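View pics/s15.png

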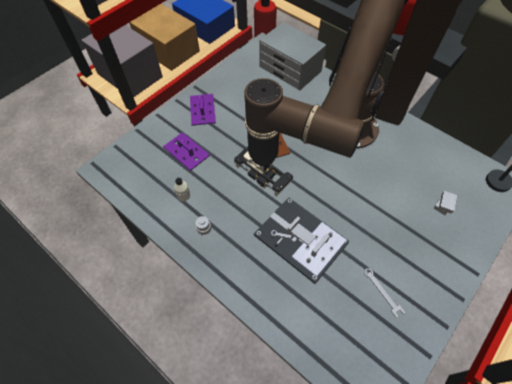

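View pics/s15z.png

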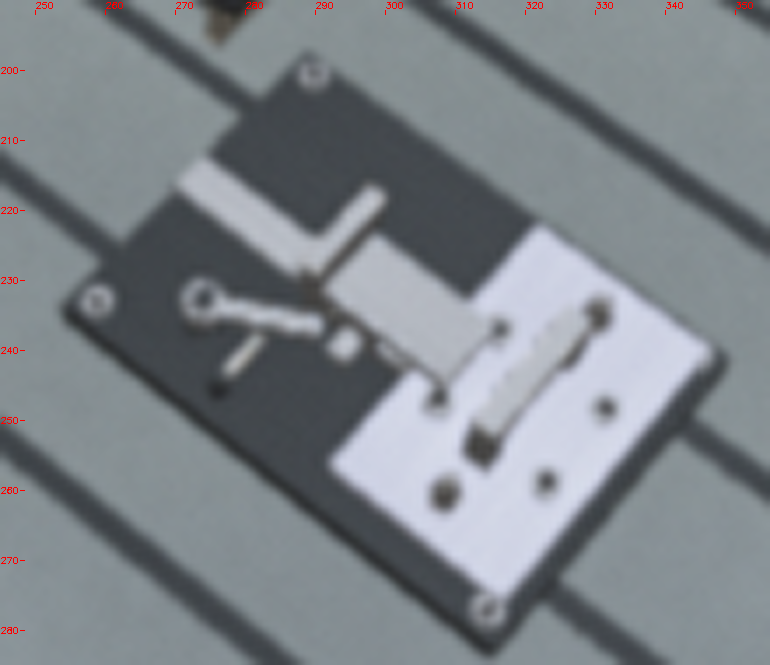

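```bash
python3 - <<'E'
from h import *
from bench import finish_job
a=load("s15");b=load("d15")
r=back(a,np.array([(372/7+245,185/7+190)])-.5,.087); r0=back(a,np.array([(290/7+245,125/7+190)])-.5,.087); print("plate moved y",r-r0)
C=back(b,np.array([(90/7+190,258/7+120),(362/7+190,163/7+120),(450/7+190,262/7+120),(175/7+190,355/7+120)])-.5,.044); print(C[:,:2].round(4),C.mean(0), [np.linalg.norm(C[i]-C[i-1]).round(3) for i in range(4)])
for k in(0,2): d=C[k]-C[k^1]; print(np.degrees(np.arctan2(d[1],d[0])))
print(finish_job())
E
```

```text
plate moved y [[-4.12048277e-05  5.46798580e-02  0.00000000e+00]]
[[0.5004 0.2971]
 [0.6809 0.2958]
 [0.6743 0.1811]
 [0.5006 0.1889]] [0.58905276 0.2407718  0.044     ] [np.float64(0.108), np.float64(0.181), np.float64(0.115), np.float64(0.174)]
179.5865259034457
-2.57042145652713
the job is handed in; nothing more can be done
None
```

The template is hung on both pins, the clamp slide is pushed home, and I handed the job in at about 17 s of the 54 s. No verdict comes back, so the checks below are mine.

**What I did:**
- I gripped the aluminium template by its handle at 30 N.
- I lined its left hole up with the pin using the wrist camera, then lowered it in short steps. It met its seats at TCP z = 0.064 m, the height expected for a flat seat.
- I then pushed the slide with closed fingers until it stopped at about 30 N, and withdrew into the open.

**Checks that agree:**
- **Template position:** Both pins show through the holes. The centre measured from the side picture is (0.589, 0.241), and the seat measured about (0.587, 0.2405) with the same camera, so they are within about 2 mm.
- **Slide and pawl:** The push plate moved about 55 mm. The tooth is past the pawl's tip, and the pawl lies at the same angle as at the start, so it has sprung back.
- **Force and bystanders:** The tool force was about zero after withdrawing. By eye in the pictures, the chuck, oil bottle and wrench are where they were.

**Checks that disagreed or are weak:**
- **Camera offset:** The scene and side cameras differ by about 4 mm in absolute y, so I relied on relative positions.
- **Template angle:** In the last side picture, the template's far edge gave an angle of −0.4° and the near edge −2.6°. The near-edge corners were read roughly. I trust the far edge, because the hole clearance limits the turn to about 0.023 rad (1.3°), under the 0.04 rad limit.
- **Slide position:** I inferred that the slide is beyond 0.057 m from the hard stop and the tooth's position. I did not read the joint value directly.

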